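# Back off the bench router and reset its overload

### The arm

A 6-joint arm with a two-finger parallel gripper is mounted at the origin on the work surface. World frame = base frame: x ahead of the robot, y to its left, z up, the work surface at z = 0. Lengths are in m, angles in rad, forces in N, time in s.
With the tool pointing down it reaches from about 0.35 to 0.85 m from the base axis. Payload 8.1 kg.
Tool frame: the origin (TCP) lies on the centre line of the jaws, within the pads' length; the fingertips stand 22 mm ahead of it and the grasp point (between the pads) lies 3 mm ahead of it; z points along the fingers, y is the line along which they close (so a half turn about z gives the same grasp; the last joint's range is limited). The gripper opens to 93 mm and grips with 3 to 60 N. Pads are 15 mm wide; open, the fingers measure 128 mm over their backs; the gripper's body (75 mm by 188 mm) begins 65 mm behind the grasp point.
Start: joints at [-1.273, 0.13, 1.488, -0, 1.523, -0.085], TCP at [0.224, -0.557, 0.241] pointing down, gripper open.
Joint ranges: [-2.96, 2.96], [-0.89, 2.26], [0.02, 2.5], [-1.34, 4.48], [0, 2.73], [-2.66, 2.66]. Speed limits (rad/s): [2.39, 2.39, 2.79, 3.14, 3.14, 3.14].

### API

Orientations are given as a rotation vector (axis times angle).
In Python, from plant import robot gives the robot as it stands.
- The arm moves only by the shell command python3 inch.py FILE [FORCE], which reads ROWS from the file FILE. ROWS is a JSON list that holds a single list of rows (three levels of brackets), with 1 to 20 rows, each of 5 numbers: the finger opening in m, then dx, dy, dz in m, then a turn about the tool's z in rad; each row shifts and turns the commanded pose from where the row before left it, along the tool's axes as they then stand; what a row does not reach is not made up. A row lasts 1/10 s, in which the tool goes at most 0.05 m and 0.15 rad, less where a joint would pass 70% of its speed; a pose out of reach is approached as far as the arm can. The fingers move at their own pace and stop on an object; FORCE is the grip in N (left out, the last holds). Time passes only in rows, so rows that do not move let the fingers close. It prints the time, the measured TCP pose, the force, the opening and the grip force at its end. Input that does not fit is refused with a message, and nothing moves.
- robot.read_state(): the state, without advancing time (a new reading comes with each control period).
- robot.read_camera(name): name is "side" or "top" or "wrist"; returns a dict with "image" (480x640x3 uint8, red, green, blue), "fx", "fy", "cx", "cy" (pixels), "dist" ([k1, k2, p1, p2, k3] as OpenCV has them; the pictures are not rectified), "R" (3x3) and "t" (3): a world point X has camera coordinates R X + t. Camera axes: x right, y down, z forward; pixel columns grow to the right and rows downward; lengths in m; the calibration is good to about 2 mm. A picture is of the moment at which its call begins. There is no depth.
- robot.close_job(): hands the job in; it is judged then, once.
The state is a dict: "t": time; "q": joint angles; "dq": joint speeds; "joint_torque": joint torques, N m; "tool_pos": TCP position; "orientation": TCP orientation; "force": force on the tool from outside, world axes, zero at the start; "wrist_torque": the same for the moment, N m; "opening": finger opening in m; "gripper_force": force on a finger pad.
Only numpy, scipy, OpenCV 4.12 (cv2) and the standard library are available. Lean on these libraries where they do the work, as an engineer would, in place of code of your own. Each camera call takes 0.05 s, during which the arm holds its last target. There are 200 camera calls.

### The job

The router under the bench has tripped its overload on too deep a cut. First back the cutter off: crank the lift's handwheel clockwise (seen from above) until its handle stands in line with the steel pointer on the plate. Then, with the steel punch from the wooden tool block, push the small recessed reset button in the switch box fully home and hold it in for a second, gently, without forcing it, and put the punch back in its bore in the block, leaving the wheel where you set it and the other things where they lie.

Things in the scene. Friction and masses are not known exactly. Their poses are not given: they have to be found in the camera images.
- wheel_axis (a point): Point on the handwheel's vertical axis, 46 mm above the bench. The crank handle's axis runs 48 mm from it. The wheel takes about 3 N at the handle to turn and stays where it is left.
- handle (a point): Middle of the wheel's black upright crank handle: a plain cylinder, 19.6 mm in diameter, standing 46 to 92 mm above the bench (this point is at 71 mm). The handle spins freely on its own vertical pin, so it can be gripped from above and led round the circle without turning the gripper.
- pointer (a point): Tip of the fixed steel pointer on the lift's plate, 66 mm from the wheel's axis just outside the rim, 41 mm above the bench. The direction from the wheel's axis to this point is where the handle must finally stand.
- handwheel (a joint): Angle of the handwheel in rad, growing clockwise seen from above; 0 at the lift's upper stop, 5.50 when the handle is in line with the pointer; it can turn on past it. It starts between 0.5 and 2.2. One turn lowers the cutter 4 mm.
- reset_mouth (a point): Centre of the mouth of the reset bore in the box's sloping panel. Its z axis points out of the bore (25 degrees from vertical, leaning to the box's front), x up the slope, y across. Bore: round, 9 mm wide, 1 mm chamfer, flush steel ring around it. The white button's face (7 mm) lies 4 to 11 mm below the mouth, differently each time, as the breaker behind the panel is not at a set depth.
- reset (a joint): Travel of the spring reset button in m: 0 sprung out, 0.004 fully home on its hard stop. The spring takes 5 N to start moving and 10.5 N to be fully home. The button and the box must not be pushed with more than 30 N.
- punch: Steel punch, 120 mm long, 90 g, standing point down in a bore of the tool block. Origin at the centre of its flat tip, z axis along it to its head. Tip 5 mm in diameter for 12 mm, then a cone up to 36 mm, a round body of 12 mm diameter up to 108 mm, and a struck end of 9 mm.
- tool_block: Fixed wooden block, 60 (x) x 150 (y) x 60 mm high, origin at the centre of its underside. Two upright bores of 16 mm diameter and 50 mm depth at x = 0, y = -37 and +37 mm: the punch stands in one, its tip 10 mm above the bench, the gouge in the other.
- gouge: Palm gouge, a bystander standing in the other bore, 121 mm long, its top 131 mm above the bench, with a mushroom-shaped wooden handle up to 33 mm in diameter. Origin at its tip, z up. Lift the punch clear of it.
- cap: Loose stepped square wooden cap, 86 x 86 x 25 mm, a bystander lying beyond the switch box. Origin at the centre of its underside.
- chisel: Loose carving chisel, 240 mm long, 24 mm high, a bystander lying on the bench beyond the tool block. Origin at the handle's ferrule on the underside, x axis towards the blade.
- lift: Router lift let into the bench: an aluminium plate, 235 (x) x 300 (y) mm, fixed, 3 mm proud of the bench; origin at its centre at bench height. Its handwheel is a three-spoked aluminium wheel of 125 mm diameter on an upright axis, rim 30 to 42 mm above the bench, hub (34 mm diameter) up to 54 mm.
- switch_box: Grey switch box, fixed, 110 x 110 mm, 41 mm high at its front (-x side, towards the robot), 88 mm behind; origin at the centre of its foot. Its top is one panel sloping 25 degrees. On it: the reset bore, a black rocker switch (11 mm proud) that begins 34 mm to the +y side of the bore, and a pilot lamp (9 mm proud) 45 mm up the slope from the bore.

How it is judged:
By the outcome, as a careful person would: the job done as asked, in the order asked, and still so for the second after the job is handed in, with the robot touching nothing.
It also fails if it takes over 67 s, if anything falls off the work surface, if the arm or the gripper's body presses on something with over 40 N, if the wrist force passes 120 N, or if a joint passes its speed limit or range.

## Working session

There is one attempt and no reset: what is moved stays moved. The work goes in short steps, Python scripts to look and compute and a shell command to move; the robot and the scene stay as the last step left them, time stands still between calls to the robot, and variables do not carry over. Pictures are saved under pics/ and viewed, at most 10 in all, crops included, and the job is handed in when it is done.

```bash
ls; mkdir -p pics
python3 - <<'E'
from plant import robot
import cv2,json
for n in ("top","side"):
    c=robot.read_camera(n); cv2.imwrite(f"pics/{n}0.png",c["image"][:,:,::-1])
    print(n,c["fx"],c["fy"],c["cx"],c["cy"],c["dist"],c["R"],c["t"])
s=robot.read_state(); print(s)
E
```

```text
inch.py
pics
plant.py
top 595.7465524336391 595.7465524336391 315.6319337334449 242.0280605487615 [-0.16320869  0.          0.          0.          0.        ] [[-0.02838615 -0.99959552  0.00174008]
 [-0.9870919   0.0277565  -0.15773128]
 [ 0.15761918 -0.006195   -0.98748054]] [-0.03313272  0.62607186  1.41873203]
side 525.6360206122312 525.6360206122312 315.53878363943 239.39631726718287 [-0.01071586  0.          0.          0.          0.        ] [[ 0.92891764 -0.37002121 -0.01401122]
 [-0.24562587 -0.58743168 -0.77109789]
 [ 0.27709194  0.71972795 -0.63656243]] [-0.56779628  0.1793586   0.93104146]
{'t': 0.1, 'q': array([-1.27337385e+00,  1.31088543e-01,  1.48917708e+00,  1.88566718e-05,
        1.52301102e+00, -8.54076049e-02]), 'dq': array([ 7.39997288e-04, -6.62695795e-04, -4.20038609e-04, -2.67953520e-04,
       -5.21544936e-05, -3.28368713e-05]), 'joint_torque': array([ 8.72255659e-04, -5.61337531e+01, -4.93096519e+01,  7.70957675e-02,
        2.89961306e-02, -3.65018548e-05]), 'tool_pos': array([ 0.22400854, -0.55609267,  0.23968691]), 'orientation': array([-3.08256898e+00, -5.97362233e-01,  2.50334501e-04]), 'force': array([-0.78477819,  0.06735626,  0.09180006]), 'wrist_torque': array([-0.01243122, -0.00460636,  0.00569891]), 'gripper_force': 0.0, 'opening': 0.0929135691085435}
```
View pics/top0.png

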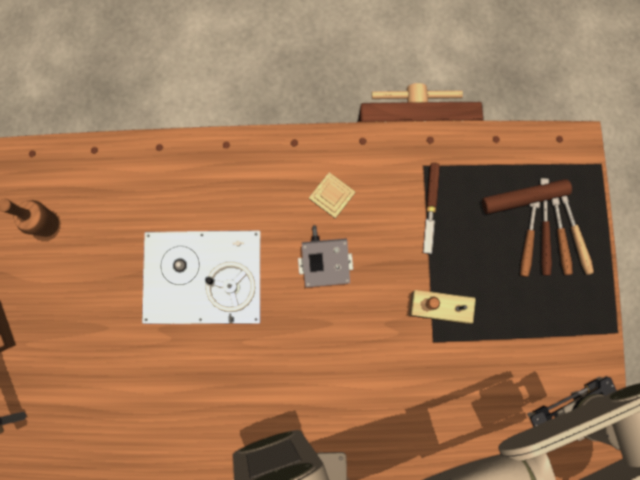

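View pics/side0.png

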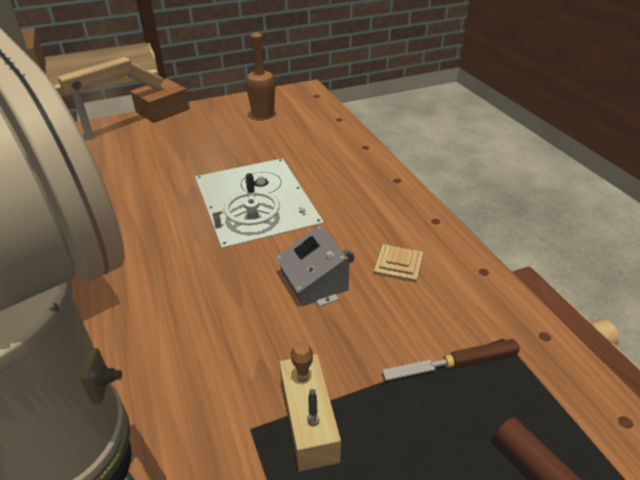

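The top view shows the wheel hub at about (230,287), handle (209,281), pointer (231,318), box (326,262), gouge (432,303) and punch (461,308). The side view shows the handle at about (250,182), reset bore (310,269) and punch (313,400). I'll zoom in next with a mosaic.

Run:
```python
import cv2,numpy as np
t=cv2.imread("pics/top0.png");s=cv2.imread("pics/side0.png")
def tile(im,x,y,w,h):
    return cv2.resize(im[y:y+h,x:x+w],(400,300),interpolation=cv2.INTER_CUBIC)
m=np.vstack([np.hstack([tile(t,190,255,80,60+15-15),tile(s,210,165,80,60)]),np.hstack([tile(t,290,230,80,60),tile(s,275,225,80,60)])])
cv2.imwrite("pics/m1.png",m)
m=np.vstack([np.hstack([tile(t,405,275,80,60),tile(s,260,340,106,80)]),np.hstack([tile(t,200,280,60,45),tile(s,200,190,60,45)])])
cv2.imwrite("pics/m2.png",m)
```

View pics/m1.png

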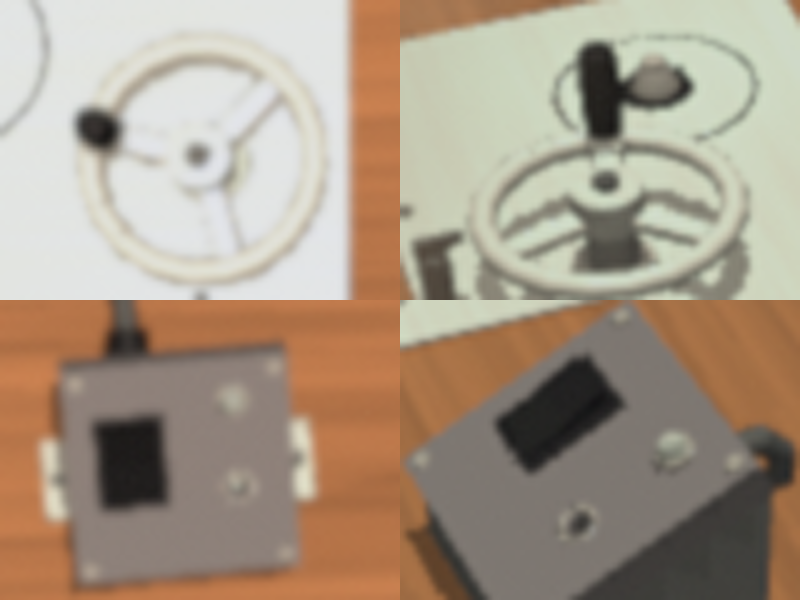

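View pics/m2.png

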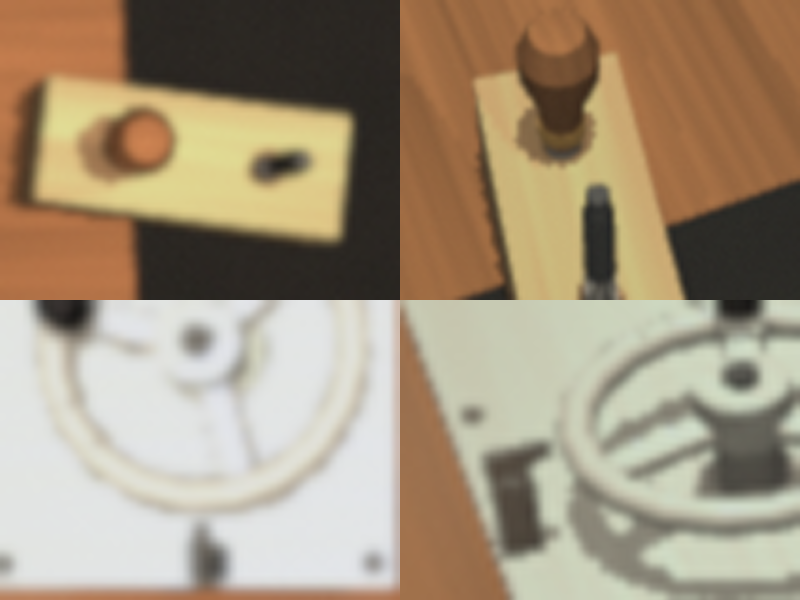

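The crops give these full-frame pixels (top / side):

| Point | Top | Side |
|---|---|---|
| Hub | (229.2,285.6) | (250.6,201.0) |
| Handle top | (209,280) | (249.2,174) |
| Pointer tip | (230.2,313.3) | (221.8,211.6) |
| Reset mouth | (337.6,266.8) | (310.2,269) |
| Punch head | (464.5,306.5) | (311.8,389.1) |

```bash
cat > h.py <<'E'
import numpy as np,cv2
from plant import robot
from scipy.spatial.transform import Rotation as Rn
def ray(c,p):
    K=np.array([[c["fx"],0,c["cx"]],[0,c["fy"],c["cy"]],[0,0,1]])
    u=cv2.undistortPoints(np.array([[p]],float),K,np.array(c["dist"]))[0,0]
    R=np.array(c["R"]);d=R.T@np.array([*u,1]);return -R.T@np.array(c["t"]),d/np.linalg.norm(d)
def tri(obs):
    A=np.zeros((3,3));b=np.zeros(3)
    for c,p in obs:
        o,d=ray(c,p);P=np.eye(3)-np.outer(d,d);A+=P;b+=P@o
    X=np.linalg.solve(A,b)
    return X,[np.linalg.norm((np.eye(3)-np.outer(d,d))@(X-o)) for o,d in (ray(c,p) for c,p in obs)]
def atz(c,p,z):
    o,d=ray(c,p);return o+d*(z-o[2])/d[2]
def proj(c,X):
    K=np.array([[c["fx"],0,c["cx"]],[0,c["fy"],c["cy"]],[0,0,1]])
    return cv2.projectPoints(np.atleast_2d(np.array(X,float)),cv2.Rodrigues(np.array(c["R"]))[0],np.array(c["t"],float),K,np.array(c["dist"]))[0][:,0]
def todelta(target):
    "world target -> tool-axis displacement"
    s=robot.read_state();R=Rn.from_rotvec(s["orientation"]).as_matrix()
    return R.T@(np.array(target)-s["tool_pos"])
E
python3 - <<'E'
from h import *
np.set_printoptions(precision=4,suppress=True)
T=robot.read_camera("top");S=robot.read_camera("side");robot.read_camera("wrist")
for n,a,b in [("hub",(229.2,285.6),(250.6,201)),("handle",(209,280),(249.2,174)),("ptr",(230.2,313.3),(221.8,211.6)),("reset",(337.6,266.8),(310.2,269)),("punchhead",(464.5,306.5),(311.8,389.1)),("gouge",(433.9,302),(301,348))]:
    X,e=tri([(T,a),(S,b)]);print(n,X,np.array(e))
w=robot.read_camera("wrist");cv2.imwrite("pics/w0.png",w["image"][:,:,::-1])
s=robot.read_state();R=Rn.from_rotvec(s["orientation"]).as_matrix();print(R)
C=-w["R"].T@w["t"];print("cam in tool",R.T@(C-s["tool_pos"]),"\n",w["R"]@R,w["fx"],w["dist"])
E
```

```text
hub [0.5227 0.1634 0.0516] [0. 0.]
handle [0.5346 0.2055 0.0939] [0.0011 0.0011]
ptr [0.4559 0.1629 0.0419] [0.0003 0.0003]
reset [ 0.5607 -0.1024  0.0609] [0. 0.]
punchhead [ 0.4516 -0.3909  0.1307] [0.0006 0.0006]
gouge [ 0.4639 -0.3198  0.1281] [0.0003 0.0003]
[[ 0.9276  0.3735 -0.0002]
 [ 0.3735 -0.9276  0.0007]
 [ 0.0001 -0.0007 -1.    ]]
cam in tool [ 0.0794 -0.0001 -0.144 ] 
 [[ 0.0003  1.     -0.0001]
 [-0.9584  0.0003 -0.2853]
 [-0.2853  0.0002  0.9584]] 350.197547943755 [-0.0188  0.      0.      0.      0.    ]
```

Hub and pointer agree with the text: the pointer is 67 mm from the axis and the heights are plausible. Next I fly over the wheel to refine the measurement with the wrist camera.

```bash
echo '[[[0.093, 0.0347, -0.0349, 0, 0], [0.093, 0.0347, -0.0349, 0, 0], [0.093, 0.0347, -0.0349, 0, 0], [0.093, 0.0347, -0.0349, 0, 0], [0.093, 0.0347, -0.0349, 0, 0], [0.093, 0.0347, -0.0349, 0, 0], [0.093, 0.0347, -0.0349, 0, 0], [0.093, 0.0347, -0.0349, 0, 0], [0.093, 0.0347, -0.0349, 0, 0], [0.093, 0.0347, -0.0349, 0, 0], [0.093, 0.0347, -0.0349, 0, 0], [0.093, 0.0347, -0.0349, 0, 0], [0.093, 0.0347, -0.0349, 0, 0], [0.093, 0.0347, -0.0349, 0, 0], [0.093, 0.0347, -0.0349, 0, 0], [0.093, 0.0347, -0.0349, 0, 0], [0.093, 0, 0, 0, 0.11], [0.093, 0, 0, 0, 0.11], [0.093, 0, 0, 0, 0.11], [0.093, 0, 0, 0, 0]]]' > mv.in && python3 inch.py mv.in
python3 - <<'E'
from h import *
w=robot.read_camera("wrist");cv2.imwrite("pics/w1.png",w["image"][:,:,::-1])
np.savez("w1.npz",**w)
print(todelta([.5225,.163,.15]),robot.read_state()["q"])
print(proj(w,[[.5227,.163,.054],[.536,.209,.092],[.456,.163,.041]]))
E
```

```text
t: 2.3
tool_pos: [0.5305, 0.169, 0.2404]
orientation: [3.14, 0.081, -0.0]
force: [-0.2, 0.1, 0.4]
opening: 0.0931
gripper_force: 0.0
[-0.00829009  0.00543257  0.09050412] [2.16066883e-01 1.39893137e-02 1.61048935e+00 5.93333843e-05
 1.51736376e+00 1.73160780e+00]
[[325.21159801 229.7820895 ]
 [273.34146005 223.48909197]
 [321.49450027 287.08572007]]
```

View pics/w1.png

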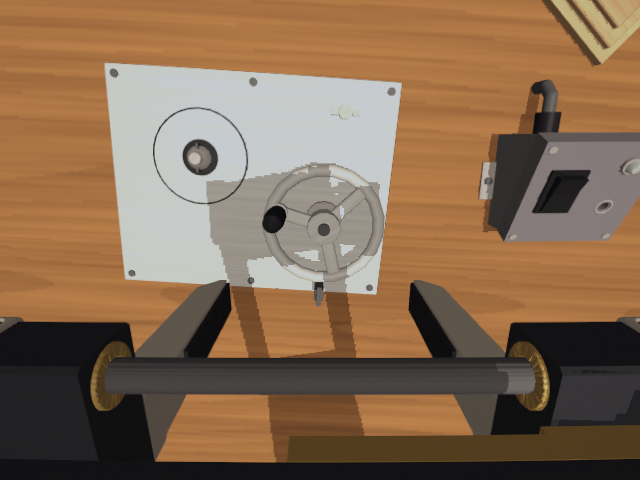

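The wrist view shows the hub at (324,229), the handle top at about (270.5,225.5), the pointer tip at about (319,283.5), and the box at right with its bore near (604,207).

Run:
```python
from h import *
np.set_printoptions(precision=4,suppress=True)
w=dict(np.load("w1.npz"))
T=robot.read_camera("top");S=robot.read_camera("side")
hub=[(T,(229.2,285.6)),(S,(250.6,201)),(w,(324,229.3))]
ptr=[(T,(230.2,313.3)),(S,(221.8,211.6)),(w,(319,283.5))]
print(tri(hub),tri(ptr))
h=atz(w,(324,229.3),.054);p=atz(w,(319,283.5),.041);k=atz(w,(270.5,225.5),.092)
print(h,p,k,np.degrees(np.arctan2(*(p-h)[1::-1])),np.degrees(np.arctan2(*(k-h)[1::-1])),np.linalg.norm((k-h)[:2]),np.linalg.norm((p-h)[:2]))
im=cv2.cvtColor(w["image"],cv2.COLOR_RGB2BGR)
cv2.imwrite("pics/w1c.png",cv2.resize(im[200:310,250:390],None,fx=5.5,fy=5.5,interpolation=cv2.INTER_CUBIC))
```

```text
(array([0.5227, 0.1637, 0.0514]), [np.float64(0.000379930895254635), np.float64(0.00011651423661877216), np.float64(0.0004539013012214067)]) (array([0.4571, 0.165 , 0.0388]), [np.float64(0.0020766744354291156), np.float64(0.0013311178058571995), np.float64(0.0019763634114348676)])
[0.5231 0.1642 0.054 ] [0.46   0.1659 0.041 ] [0.5341 0.2114 0.092 ] 178.49308938783187 76.92136817861888 0.04846858871405787 0.06314596639247515
```

View pics/w1c.png

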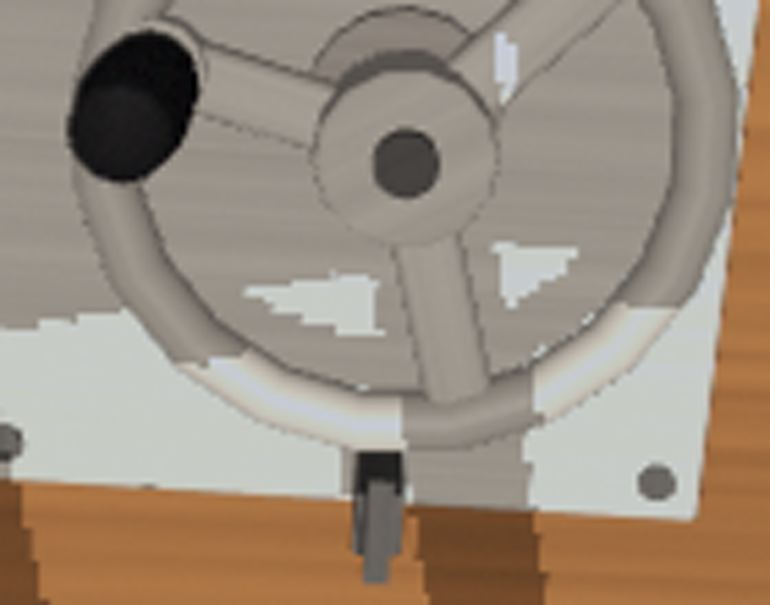

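The crop shows the pointer's top strip ending towards the wheel at about (318.7,288). That fits the top and side triangulation; the black part is its shaded post. The handle top is at about (271.5,224.5).

Run:
```python
from h import *
np.set_printoptions(precision=4,suppress=True)
w=dict(np.load("w1.npz"))
T=robot.read_camera("top");S=robot.read_camera("side")
h,_=tri([(T,(229.2,285.6)),(S,(250.6,201)),(w,(323.8,229.6))])
p,e=tri([(T,(230.2,313.3)),(S,(221.8,211.6)),(w,(318.7,288))]);print(h,p,e)
hw=atz(w,(323.8,229.6),.054);pw=atz(w,(318.7,288),.041);k=atz(w,(271.5,224.5),.092)
b=lambda v:np.degrees(np.arctan2(v[1],v[0]))
print(hw,pw,k,b(p-h),b(pw-hw),b(k-hw),np.linalg.norm((k-hw)[:2]),np.linalg.norm((pw-hw)[:2]))
c=h[:2]*.5+hw[:2]*.5;print("centre",c)
a0=np.radians(b(k-hw));print("handle",c+.048*np.array([np.cos(a0),np.sin(a0)]))
print(todelta([*(c+.048*np.array([np.cos(a0),np.sin(a0)])),.080]))
# block bearings / box yaw
tp=lambda X,Y,x,y,z:atz(T,(290+X/5,230+(Y-300)/5),z)
A=tp(92,570,0,0,.043);B=tp(287,552,0,0,.043);print("box front",A,B,b(A-B))
s=robot.read_state();print(Rn.from_rotvec(s["orientation"]).as_matrix())
```

```text
[0.5226 0.1638 0.0514] [0.4557 0.1644 0.0411] [np.float64(0.0013339240454511426), np.float64(0.0008166320620272061), np.float64(0.0017186959404006338)]
[0.5228 0.1644 0.054 ] [0.4548 0.1659 0.041 ] [0.535  0.2106 0.092 ] 179.48609534887197 178.70698054338416 75.18970409059705 0.047771213427573005 0.0680425357427363
centre [0.5227 0.1641]
handle [0.535  0.2105]
[ 0.0066 -0.0416  0.1607]
box front [ 0.5223 -0.0302  0.043 ] [ 0.5284 -0.1261  0.043 ] 93.64575898835322
[[ 0.9985  0.0545  0.0001]
 [ 0.0545 -0.9985  0.0001]
 [ 0.0001 -0.     -1.    ]]
```

```bash
echo '[[[0.045, 0.0066, -0.0416, 0.01, 0], [0.045, 0, 0, 0.04, 0], [0.045, 0, 0, 0.04, 0], [0.045, 0, 0, 0.04, 0], [0.045, 0, 0, 0.028, 0], [0.045, 0, 0, 0, 0]]]' > mv.in && python3 inch.py mv.in 15; python3 -c "
from h import *
w=robot.read_camera('wrist');cv2.imwrite('pics/w2.png',w['image'][:,:,::-1]);print(todelta([.535,.2105,.082]))"; echo '[[[0, 0, 0, 0, 0], [0, 0, 0, 0, 0], [0, 0, 0, 0, 0]]]' > mv.in && python3 inch.py mv.in 15
```

```text
t: 3.15
tool_pos: [0.5312, 0.2094, 0.0775]
orientation: [3.138, 0.084, -0.014]
force: [-1.6, -0.5, -0.0]
opening: 0.0496
gripper_force: 0.0
[ 0.00185897 -0.00037808 -0.00135622]
t: 3.5
tool_pos: [0.5365, 0.2111, 0.085]
orientation: [-3.14, -0.083, -0.006]
force: [-0.1, 0.1, 0.0]
opening: 0.0255
gripper_force: 0.0
```

```bash
echo '[[[0, 0, 0, 0, 0], [0, 0, 0, 0, 0], [0, 0, 0, 0, 0], [0, 0, 0, 0, 0]]]' > mv.in && python3 inch.py mv.in 15;  python3 - <<'E'
from h import *
np.set_printoptions(precision=4,suppress=True)
s=robot.read_state();c=np.array([.5227,.1641]);R=Rn.from_rotvec(s["orientation"]).as_matrix()
v=s["tool_pos"][:2]-c;a0=np.arctan2(v[1],v[0]);print(np.degrees(a0),np.linalg.norm(v),s["tool_pos"])
N=27;a=np.linspace(a0,np.radians(179.1)-2*np.pi,N+1)
P=c+.048*np.c_[np.cos(a),np.sin(a)];P[0]=s["tool_pos"][:2]
D=np.diff(P,axis=0);d=np.c_[D,np.zeros(N)]@R
print("step deg",np.degrees(a[1]-a[0]))
print(",".join("[0,%.4f,%.4f,0,0]"%(x,y) for x,y in d[:,:2]))
E
```

```text
t: 3.9
tool_pos: [0.5361, 0.2112, 0.0843]
orientation: [-3.14, -0.083, -0.004]
force: [-1.5, 1.0, 6.9]
opening: 0.0194
gripper_force: 15.0
74.12251440794797 0.04896798683970174 [0.5361 0.2112 0.0843]
step deg -9.445278311405477
[0,0.0069,0.0041,0,0],[0,0.0066,0.0043,0,0],[0,0.0058,0.0053,0,0],[0,0.0049,0.0062,0,0],[0,0.0038,0.0069,0,0],[0,0.0026,0.0075,0,0],[0,0.0013,0.0078,0,0],[0,0.0000,0.0079,0,0],[0,-0.0013,0.0078,0,0],[0,-0.0025,0.0075,0,0],[0,-0.0037,0.0070,0,0],[0,-0.0048,0.0063,0,0],[0,-0.0058,0.0054,0,0],[0,-0.0066,0.0044,0,0],[0,-0.0072,0.0032,0,0],[0,-0.0076,0.0020,0,0],[0,-0.0079,0.0007,0,0],[0,-0.0079,-0.0006,0,0],[0,-0.0077,-0.0019,0,0],[0,-0.0073,-0.0031,0,0],[0,-0.0067,-0.0043,0,0],[0,-0.0059,-0.0053,0,0],[0,-0.0049,-0.0062,0,0],[0,-0.0038,-0.0069,0,0],[0,-0.0027,-0.0074,0,0],[0,-0.0014,-0.0078,0,0],[0,-0.0001,-0.0079,0,0]
```

```bash
echo '[[[0, 0.0069, 0.0041, 0, 0], [0, 0.0066, 0.0043, 0, 0], [0, 0.0058, 0.0053, 0, 0], [0, 0.0049, 0.0062, 0, 0], [0, 0.0038, 0.0069, 0, 0], [0, 0.0026, 0.0075, 0, 0], [0, 0.0013, 0.0078, 0, 0], [0, 0, 0.0079, 0, 0], [0, -0.0013, 0.0078, 0, 0], [0, -0.0025, 0.0075, 0, 0], [0, -0.0037, 0.0070, 0, 0], [0, -0.0048, 0.0063, 0, 0], [0, -0.0058, 0.0054, 0, 0], [0, -0.0066, 0.0044, 0, 0], [0, 0, 0, 0, 0], [0, 0, 0, 0, 0]]]' > mv.in && python3 inch.py mv.in
python3 - <<'E'
from h import *
np.set_printoptions(precision=4,suppress=True)
s=robot.read_state();c=np.array([.5227,.1641])
v=s["tool_pos"][:2]-c;print(s["tool_pos"],np.degrees(np.arctan2(v[1],v[0])),np.linalg.norm(v),Rn.from_rotvec(s["orientation"]).as_matrix()[:,0])
E
```

```text
t: 5.5
tool_pos: [0.547, 0.1229, 0.0842]
orientation: [-3.14, -0.083, -0.001]
force: [-4.7, 1.9, 12.1]
opening: 0.0194
gripper_force: 15.0
[0.547  0.1229 0.0842] -59.53250605384893 0.047838384510489274 [0.9986 0.0527 0.0009]
```

```bash
echo '[[[0, -0.0072, 0.0032, -0.001, 0], [0, -0.0076, 0.0020, -0.001, 0], [0, -0.0079, 0.0007, 0, 0], [0, -0.0079, -0.0006, 0, 0], [0, -0.0077, -0.0019, 0, 0], [0, -0.0073, -0.0031, 0, 0], [0, -0.0067, -0.0043, 0, 0], [0, -0.0059, -0.0053, 0, 0], [0, -0.0049, -0.0062, 0, 0], [0, -0.0038, -0.0069, 0, 0], [0, -0.0027, -0.0074, 0, 0], [0, -0.0014, -0.0078, 0, 0], [0, -0.0001, -0.0079, 0, 0], [0, 0, 0, 0, 0], [0, 0, 0, 0, 0], [0, 0, 0, 0, 0]]]' > mv.in && python3 inch.py mv.in
python3 - <<'E'
from h import *
np.set_printoptions(precision=4,suppress=True)
s=robot.read_state();c=np.array([.5227,.1641])
v=s["tool_pos"][:2]-c;print(s["tool_pos"],np.degrees(np.arctan2(v[1],v[0])),np.linalg.norm(v))
w=robot.read_camera("wrist");cv2.imwrite("pics/w3.png",w["image"][:,:,::-1]);np.savez("w3.npz",**w)
E
```

```text
t: 7.1
tool_pos: [0.4746, 0.1644, 0.0846]
orientation: [-3.14, -0.083, -0.005]
force: [11.2, 2.7, -7.2]
opening: 0.0191
gripper_force: 15.0
[0.4746 0.1644 0.0846] 179.69421984810853 0.0480748608738277
```

```bash
echo '[[[0.045, 0, 0, 0, 0], [0.045, 0, 0, 0, 0], [0.045, 0, 0, 0, 0], [0.045, 0, 0, -0.03, 0], [0.045, 0, 0, -0.04, 0], [0.045, 0.01, 0, -0.04, 0], [0.045, 0.02, 0, -0.03, 0], [0.045, 0.015, 0, -0.02, 0], [0.045, 0, 0, 0, 0], [0.045, 0, 0, 0, 0]]]' > mv.in && python3 inch.py mv.in
python3 - <<'E'
from h import *
w=robot.read_camera("wrist");np.savez("w4.npz",**w)
im=cv2.cvtColor(w["image"],cv2.COLOR_RGB2BGR)
a=proj(w,[[.5227,.164,.054],[.4748,.1645,.092],[.4557,.1646,.041]]);print(a)
x,y=int(a[1,0])-65,int(a[:,1].min())-25;print(x,y)
cv2.imwrite("pics/w4c.png",cv2.resize(im[y:y+110,x:x+140],None,fx=5.5,fy=5.5,interpolation=cv2.INTER_CUBIC))
E
```

```text
t: 8.15
tool_pos: [0.5178, 0.1667, 0.2438]
orientation: [3.14, 0.083, -0.002]
force: [0.1, -0.1, -0.7]
opening: 0.0453
gripper_force: 0.0
[[322.44701155 216.03870621]
 [319.33803317 276.59985209]
 [318.30572589 274.79061497]]
254 191
```

View pics/w4c.png

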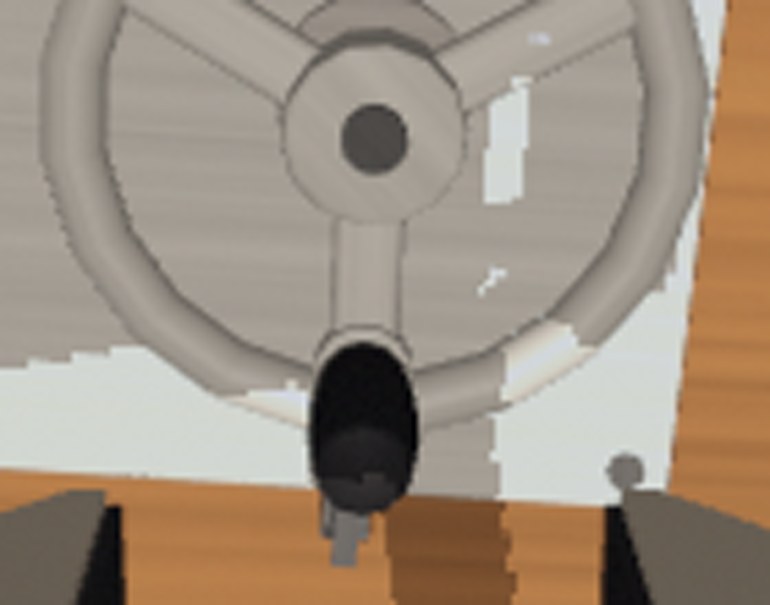

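The handle stands over the pointer and hides its tip. The pointer's tail is at crop (343,565), the hub at (374,138) and the handle top at (365,468). Now I compare bearings.

Run:
```python
from h import *
np.set_printoptions(precision=4,suppress=True)
b=lambda v:np.round(np.degrees(np.arctan2(v[1],v[0])),2)
def cr(x0,y0,X,Y):return (x0+(X+.5)/5.5-.5,y0+(Y+.5)/5.5-.5)
w1=dict(np.load("w1.npz"));w4=dict(np.load("w4.npz"))
h1=atz(w1,cr(250,200,406,163),.054);h4=atz(w4,cr(254,191,374,138),.054)
print(h1,h4)
for n,X,Y in (("tip",382,487),("tail",375,580)):
    p=atz(w1,cr(250,200,X,Y),.041);print(n,p,b(p-h1),np.linalg.norm((p-h1)[:2]))
p=atz(w4,cr(254,191,343,565),.041);print("tail4",p,b(p-h4))
k=atz(w4,cr(254,191,364,468),.092);print("handle",k,b(k-h4),np.linalg.norm((k-h4)[:2]))
k=atz(w4,cr(254,191,367,290),.04);print("spoke",b(k-h4))
for z in(.041,):
  pass
# lift plate corners in w1 -> yaw
A=atz(w1,(126,279),.003);B=atz(w1,(377,294),.003);C=atz(w1,(106,64),.003);D=atz(w1,(401,83),.003)
print("plate x bearing via y edges",b(A-B)+90,b(C-D)+90,"x edges",b(C-A),b(D-B))
S=robot.read_camera("side");T=robot.read_camera("top")
cv2.imwrite("pics/s4c.png",np.hstack([cv2.resize(S["image"][165:240,205:295,::-1],(400,333),interpolation=cv2.INTER_CUBIC),cv2.resize(T["image"][265:325,195:267,::-1],(400,333),interpolation=cv2.INTER_CUBIC)]))
```

```text
[0.5232 0.1648 0.054 ] [0.523  0.1649 0.054 ]
tip [0.4546 0.1655 0.041 ] 179.37 0.0685241708891285
tail [0.4347 0.1659 0.041 ] 179.28 0.08851725641819325
tail4 [0.434 0.166 0.041] 179.25
handle [0.4757 0.1642 0.092 ] -179.15 0.04729753108902356
spoke -179.06
plate x bearing via y edges 179.29000000000002 179.38 x edges -0.89 -0.37
```

The handle is about 1.5° short of the pointer (bearing 180.85° against 179.3°). I'll regrip it and nudge.

```bash
echo '[[[0.045, -0.0428, -0.001, 0.02, 0], [0.045, 0, 0, 0.04, 0], [0.045, 0, 0, 0.04, 0], [0.045, 0, 0, 0.04, 0], [0.045, 0, 0, 0.018, 0], [0.045, 0, 0, 0, 0], [0, 0, 0, 0, 0], [0, 0, 0, 0, 0], [0, 0, 0, 0, 0], [0, 0, 0, 0, 0], [0, 0, 0, 0, 0], [0, 0, 0, 0, 0], [0, 0, 0, 0, 0]]]' > mv.in && python3 inch.py mv.in 15
```

```text
t: 9.6
tool_pos: [0.4767, 0.1656, 0.0881]
orientation: [-3.14, -0.083, -0.004]
force: [-1.9, -2.0, 6.5]
opening: 0.0194
gripper_force: 15.0
```

```bash
echo '[[[0.045, 0, 0, 0, 0], [0.045, 0, 0, 0, 0], [0.045, 0, 0, 0, 0], [0.045, 0, 0, -0.03, 0], [0.045, 0, 0, -0.04, 0], [0.045, 0.01, 0, -0.04, 0], [0.045, 0.02, 0, -0.03, 0], [0.045, 0.013, 0, -0.02, 0], [0.045, 0, 0, 0, 0], [0.045, 0, 0, 0, 0]]]' > mv.in && python3 inch.py mv.in
cat > ang.py <<'E'
from h import *
from scipy.optimize import least_squares
w5=robot.read_camera("wrist");np.savez("w5.npz",**w5)
for w in (dict(np.load("w4.npz")),w5):
    g=w["image"].max(2).astype(int)
    def blob(p,lim,r):
        m=(g<lim).astype(np.uint8);x,y=np.round(p).astype(int)
        k=np.zeros_like(m);k[y-r:y+r,x-r:x+r]=1
        n,l,s,c=cv2.connectedComponentsWithStats(m*k)
        i=1+np.argmax(s[1:,4]);return c[i],s[i,4]
    hp,ha=blob(proj(w,[.5229,.1646,.054])[0],95,10)
    kp,ka=blob(proj(w,[.475,.165,.075])[0],60,20)
    c=atz(w,hp,.054)[:2]
    def model(a):
        q=c+.048*np.array([np.cos(a),np.sin(a)]);t=np.linspace(0,6.283,60)
        P=np.vstack([np.c_[q[0]+.0098*np.cos(t),q[1]+.0098*np.sin(t),0*t+z] for z in(.046,.092)])
        hl=cv2.convexHull(proj(w,P).astype(np.float32));M=cv2.moments(hl);return np.array([M["m10"],M["m01"]])/M["m00"],M["m00"]
    r=least_squares(lambda a:(model(a[0])[0]-kp)[0],[3.13])
    print(hp,ha,kp,ka,c,np.degrees(r.x),model(r.x[0]))
E
python3 ang.py
```

```text
t: 10.6
tool_pos: [0.5181, 0.1678, 0.2457]
orientation: [3.14, 0.083, -0.002]
force: [-0.5, -0.0, -0.3]
opening: 0.0452
gripper_force: 0.0
[321.62831858 215.67256637] 113 [319.76386037 268.66119097] 487 [0.52302207 0.16481668] [180.85004713] (array([319.76386003, 268.68553323]), 647.0186890857294)
[322.86363636 215.73636364] 110 [319.85208333 268.20208333] 480 [0.52285583 0.16476752] [179.50229459] (array([319.85208487, 268.38750545]), 639.0113224326633)
```

The wheel now stands at 179.5° against the pointer's 179.3°. Next is the tool block, with a look at the box on the way.

```bash
echo '[[[0.045, -0.008, 0.0462, 0, 0], [0.045, -0.008, 0.0462, 0, 0], [0.045, -0.008, 0.0462, 0, 0], [0.045, -0.008, 0.0462, 0, 0], [0.045, -0.008, 0.0462, 0, 0], [0.045, -0.008, 0.0462, 0, 0], [0.045, 0, 0, 0, 0], [0.045, 0, 0, 0, 0]]]' > mv.in && python3 inch.py mv.in; python3 -c "
from h import *
w=robot.read_camera('wrist');np.savez('wb1.npz',**w)"
echo '[[[0.045, -0.008, 0.0462, 0, 0], [0.045, -0.008, 0.0462, 0, 0], [0.045, -0.008, 0.0462, 0, 0], [0.045, -0.008, 0.0462, 0, 0], [0.045, -0.008, 0.0462, 0, 0], [0.045, -0.008, 0.0462, 0, 0], [0.045, 0, 0, 0, 0], [0.045, 0, 0, 0, 0]]]' > mv.in && python3 inch.py mv.in
python3 - <<'E'
from h import *
w=robot.read_camera('wrist');np.savez('wp1.npz',**w);b=dict(np.load('wb1.npz'))
def crop(c,X,W,H,f):
    x,y=proj(c,X)[0];x,y=int(x-W/2),int(y-H/2);x=min(max(x,0),640-W);y=min(max(y,0),480-H);print(x,y)
    return cv2.resize(cv2.cvtColor(c["image"],4)[y:y+H,x:x+W],None,fx=f,fy=f,interpolation=cv2.INTER_CUBIC)
A=crop(b,[.557,-.08,.065],130,150,4);A=A[:,:400] if False else A
A=cv2.resize(A,(390,450));B=crop(w,[.455,-.375,.09],130,150,4);B=cv2.resize(B,(390,450))
cv2.imwrite('pics/bp.png',np.hstack([A,B]))
E
```

```text
t: 11.45
tool_pos: [0.4837, -0.1118, 0.2446]
orientation: [-3.139, -0.079, 0.005]
force: [-0.1, 0.6, 0.5]
opening: 0.0454
gripper_force: 0.0
t: 12.3
tool_pos: [0.4523, -0.3896, 0.2453]
orientation: [-3.138, -0.083, 0.002]
force: [0.6, 0.1, 0.1]
opening: 0.0451
gripper_force: 0.0
223 66
238 151
```

View pics/bp.png

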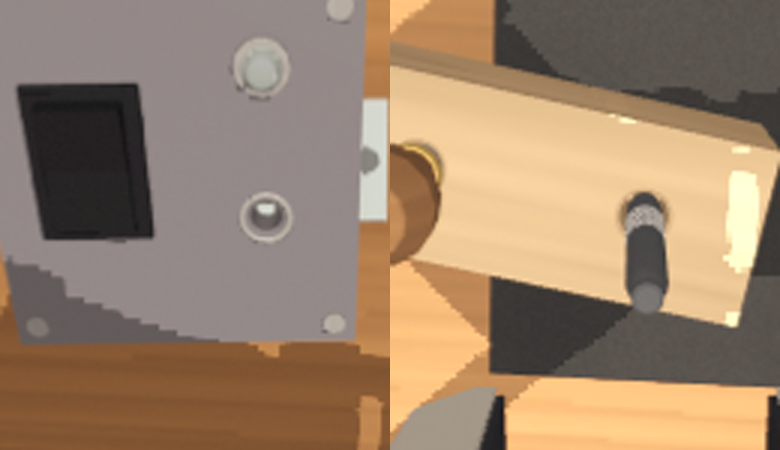

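The left crop shows the reset bore at full-frame (311.5,138.5), with the white button inside, and the front screws at crop (37,327) and (334,324). The right crop shows the punch head at (323.5,249.5) and its bore at (322.2,221.5).

Run:
```python
from h import *
np.set_printoptions(precision=4,suppress=True)
T=robot.read_camera("top");S=robot.read_camera("side")
b=dict(np.load("wb1.npz"));w=dict(np.load("wp1.npz"))
c3=lambda o,X,Y:(o[0]+(X+.5)/3-.5,o[1]+(Y+.5)/3-.5)
ob=[(T,(337.6,266.8)),(S,(310.2,269)),(b,c3((223,66),266,217.5))]
print("reset",tri(ob),tri(ob[1:]),atz(*ob[2],.061))
A=atz(b,c3((223,66),37,327),.0435);B=atz(b,c3((223,66),334,324),.0435);D=atz(b,c3((223,66),340,8),.085)
ang=lambda v:np.degrees(np.arctan2(v[1],v[0]))
print("box yaw",ang(A-B)-90,ang(D-B),np.linalg.norm(A-B),np.linalg.norm(D-B),A,B)
op=[(T,(464.5,306.5)),(S,(311.8,389.1)),(w,(323.5,249.5))]
print("punch head",tri(op),tri(op[1:]),atz(*op[2],.130))
print("bore",atz(w,(322.0,221.5),.06))
print("todelta",todelta([*atz(*op[2],.130)[:2],.2]))
```

```text
reset (array([ 0.5608, -0.1014,  0.0601]), [np.float64(0.001039587405962967), np.float64(0.0002830006930680605), np.float64(0.0011944752234084146)]) (array([ 0.561 , -0.1003,  0.059 ]), [np.float64(0.0004200810741796359), np.float64(0.0004200810741793871)]) [ 0.5607 -0.1002  0.061 ]
box yaw 3.4257975828407723 3.5352798500877816 0.09656707186245331 0.09625911861263552 [ 0.5226 -0.0269  0.0435] [ 0.5284 -0.1233  0.0435]
punch head (array([ 0.4504, -0.3918,  0.1334]), [np.float64(0.001769410001133709), np.float64(0.0014626178531781241), np.float64(0.002080731901780182)]) (array([ 0.4501, -0.3934,  0.1358]), [np.float64(0.001205782720183438), np.float64(0.0012057827201834028)]) [ 0.4473 -0.3928  0.13  ]
bore [ 0.4528 -0.3916  0.06  ]
todelta [-0.0058  0.0038  0.0464]
```

```bash
echo '[[[0.045, -0.0016, 0.0023, 0.03, 0], [0.045, 0, 0, 0.04, 0], [0.045, 0, 0, 0.04, 0], [0.045, 0, 0, 0.037, 0], [0.045, 0, 0, 0, 0], [0.045, 0, 0, 0, 0], [0, 0, 0, 0, 0], [0, 0, 0, 0, 0], [0, 0, 0, 0, 0], [0, 0, 0, 0, 0], [0, 0, 0, 0, 0], [0, 0, 0, 0, 0], [0, 0, 0, 0, 0], [0, 0, 0, 0, 0]]]' > mv.in && python3 inch.py mv.in 6
```

```text
t: 13.85
tool_pos: [0.4508, -0.3934, 0.1002]
orientation: [3.14, 0.083, 0.001]
force: [-0.0, 1.1, 5.3]
opening: 0.0116
gripper_force: 6.0
```

```bash
echo '[[[0, 0, 0, -0.008, 0], [0, 0, 0, -0.008, 0], [0, 0, 0, -0.008, 0], [0, 0, 0, -0.008, 0], [0, 0, 0, 0, 0], [0, -0.004, 0, 0, 0], [0, -0.004, 0, 0, 0], [0, -0.004, 0, 0, 0], [0, -0.004, 0, 0, 0], [0, -0.004, 0, 0, 0], [0, -0.004, 0, 0, 0], [0, -0.004, 0, 0, 0], [0, -0.004, 0, 0, 0], [0, -0.004, 0, 0, 0], [0, -0.001, 0, 0, 0], [0, 0, 0, 0, 0], [0, 0, 0, 0, 0]]]' > mv.in && python3 inch.py mv.in 6
python3 - <<'E'
from h import *
for n in("side","wrist"):
    c=robot.read_camera(n);np.savez(f"t_{n}.npz",**c)
s,w=dict(np.load("t_side.npz")),dict(np.load("t_wrist.npz"))
p=robot.read_state()["tool_pos"]
o=[]
for c,W in((s,90),(w,150)):
    x,y=proj(c,p-[0,0,.03])[0];x,y=int(x-W/2),int(min(y-W*.65,480-W*1.25));h=int(W*1.25);print(x,y,W,h)
    o.append(cv2.resize(cv2.cvtColor(c["image"],4)[y:y+h,x:x+W],(400,500),interpolation=cv2.INTER_CUBIC))
cv2.imwrite("pics/tilt.png",np.hstack(o))
E
```

```text
t: 15.55
tool_pos: [0.4134, -0.3952, 0.1317]
orientation: [3.14, 0.083, -0.0]
force: [0.7, 0.4, -1.3]
opening: 0.0116
gripper_force: 6.0
241 355 90 112
244 191 150 187
```

View pics/tilt.png

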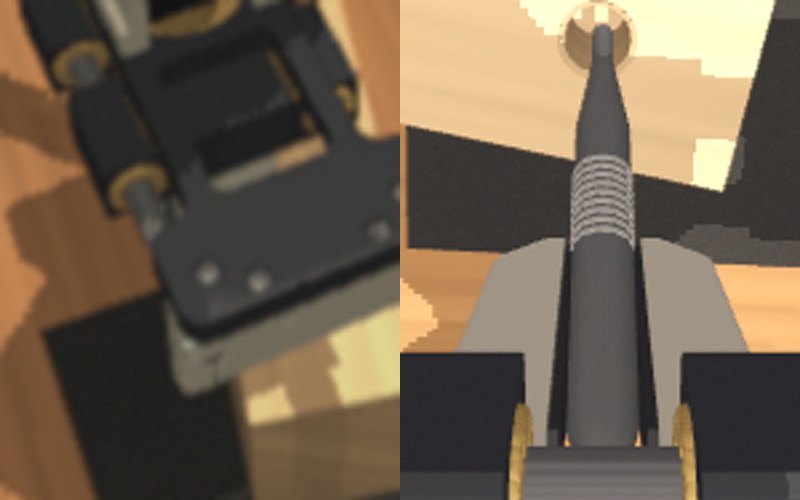

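The punch is tilted in the pads, and its tip is visible in the bore at about (320,201). Next I work out the tilt and tip position in the tool frame.

```bash
cat > tip.py <<'E'
from h import *
np.set_printoptions(precision=4,suppress=True)
def tiptool(w,px,s):
    R=Rn.from_rotvec(s["orientation"]).as_matrix();o,d=ray(w,px)
    o=R.T@(o-s["tool_pos"]);d=R.T@d
    return o,d
E
python3 - <<'E'
from tip import *
w=dict(np.load("t_wrist.npz"));s=robot.read_state();print(s["tool_pos"])
o,d=tiptool(w,(319.9,201.3),s)
for g in (.083,.085,.087,.089):
    f=lambda t:np.linalg.norm(o+d*t-[0,0,.003])-g
    from scipy.optimize import brentq
    tm=-(o-[0,0,.003])@d
    if f(tm)<0:
        for t in(brentq(f,tm-.1,tm),brentq(f,tm,tm+.1)):
            X=o+d*t;print(g,X,np.degrees(np.arctan2(X[0],X[2]-.003)))
    else: print(g,"min",f(tm))
# cone/body direction: body edges: fit axis with other visible points, e.g. cone end (36mm) and knurl end
for px in((319.9,201.3),(244+203/2.667,191+135/2.667),(244+202/2.667,191+245/2.667)):
    o,d=tiptool(w,px,s);print(px,o,d)
E
```

```text
[ 0.4135 -0.3952  0.1316]
0.083 [ 0.0627  0.0001 -0.0514] 130.95137063897
0.083 [0.0398 0.0002 0.0758] 28.69205978956694
0.085 [ 0.0631  0.0001 -0.0539] 132.0299086724899
0.085 [0.0394 0.0002 0.0783] 27.613513705389785
0.087 [ 0.0636  0.0001 -0.0564] 133.04437698146003
0.087 [0.039  0.0002 0.0808] 26.599037894575297
0.089 [ 0.064   0.0001 -0.0588] 134.00086603015035
0.089 [0.0385 0.0003 0.0832] 25.6425418440804
(319.9, 201.3) [ 0.0793 -0.     -0.1441] [-0.1767  0.0012  0.9843]
(320.11548556430444, 241.61867266591676) [ 0.0793 -0.     -0.1441] [-0.2882  0.0019  0.9576]
(319.7405324334458, 282.8635170603675) [ 0.0793 -0.     -0.1441] [-0.3982  0.0008  0.9173]
```

Tilt is about 26° (25° wanted), and the tip sits 39 mm ahead in x and 81 mm down in the tool frame. I'll firm the grip, lift clear of the gouge and go to the box.

```bash
echo '[[[0, 0, 0, 0, 0], [0, 0, 0, 0, 0], [0, -0.005, 0, -0.012, 0], [0, -0.005, 0, -0.018, 0], [0, 0.005, 0, -0.04, 0], [0, 0.005, 0, -0.04, 0], [0, 0.0158, -0.0409, 0, 0], [0, 0.0158, -0.0409, 0, 0], [0, 0.0158, -0.0409, 0, 0], [0, 0.0158, -0.0409, 0, 0], [0, 0.0158, -0.0409, 0, 0], [0, 0.0158, -0.0409, 0, 0], [0, 0.0158, -0.0409, 0, 0], [0, 0, 0, 0, 0], [0, 0, 0, 0, 0], [0, 0, 0, 0, 0]]]' > mv.in && python3 inch.py mv.in 30
cat > pre.py <<'E'
from tip import *
import sys
off=float(sys.argv[1]);tt=np.array([float(v) for v in sys.argv[2:5]]);M=np.array([float(v) for v in sys.argv[5:8]])
y=np.radians(3.5);a=np.radians(25);zb=np.array([-np.sin(a)*np.cos(y),-np.sin(a)*np.sin(y),np.cos(a)])
s=robot.read_state();R=Rn.from_rotvec(s["orientation"]).as_matrix()
tip=s["tool_pos"]+R@tt
print("tip",tip,"delta tool",R.T@(M+off*zb-tip),"tip height over mouth along/axial",zb@(tip-M),"lat",tip-M-zb*(zb@(tip-M)))
print(R[:,0],s["force"],s["gripper_force"],s["opening"])
E
python3 pre.py .012 .039 .0002 .081 .561 -.1 .0605
```

```text
t: 17.25
tool_pos: [0.5085, -0.1044, 0.2421]
orientation: [3.14, 0.082, 0.0]
force: [-0.0, -0.6, -1.1]
opening: 0.0114
gripper_force: 30.0
tip [ 0.5475 -0.1026  0.1611] delta tool [ 0.0085 -0.002   0.0897] tip height over mouth along/axial 0.09694569127635459 lat [ 0.0274 -0.0001  0.0127]
[0.9986 0.0523 0.0001] [-0.0212 -0.5845 -1.053 ] 29.99916683882475 0.011416954740428814
```

```bash
echo '[[[0, 0.0085, -0.002, 0, 0], [0, 0, 0, 0.03, 0], [0, 0, 0, 0.03, 0], [0, 0, 0, 0.02, 0], [0, 0, 0, 0.01, 0], [0, 0, 0, 0, 0], [0, 0, 0, 0, 0], [0, 0, 0, 0, 0]]]' > mv.in && python3 inch.py mv.in; python3 pre.py .006 .039 .0002 .081 .561 -.1 .0605;  python3 - <<'E'
from h import *
w=robot.read_camera("wrist");np.savez("ins.npz",**w);print(robot.read_state()["tool_pos"])
x,y=proj(w,[.561,-.1,.0605])[0];print(x,y);x,y=int(x-55),int(y-35);print(x,y)
cv2.imwrite("pics/ins.png",cv2.resize(cv2.cvtColor(w["image"],4)[y:y+80,x:x+110],None,fx=7,fy=7,interpolation=cv2.INTER_CUBIC))
E
```

```text
t: 18.05
tool_pos: [0.5183, -0.1015, 0.1533]
orientation: [3.14, 0.082, 0.004]
force: [0.4, -1.0, -1.8]
opening: 0.0114
gripper_force: 30.0
tip [ 0.5574 -0.0997  0.0724] delta tool [0.001  0.0005 0.0065] tip height over mouth along/axial 0.012314599278430387 lat [0.0016 0.0006 0.0008]
[0.9986 0.0524 0.0025] [ 0.4456 -0.9712 -1.8027] 29.9992592073977 0.011379623752860552
[ 0.51821008 -0.10141297  0.15329543]
320.4758163348494 192.98157799526294
265 157
```

View pics/ins.png

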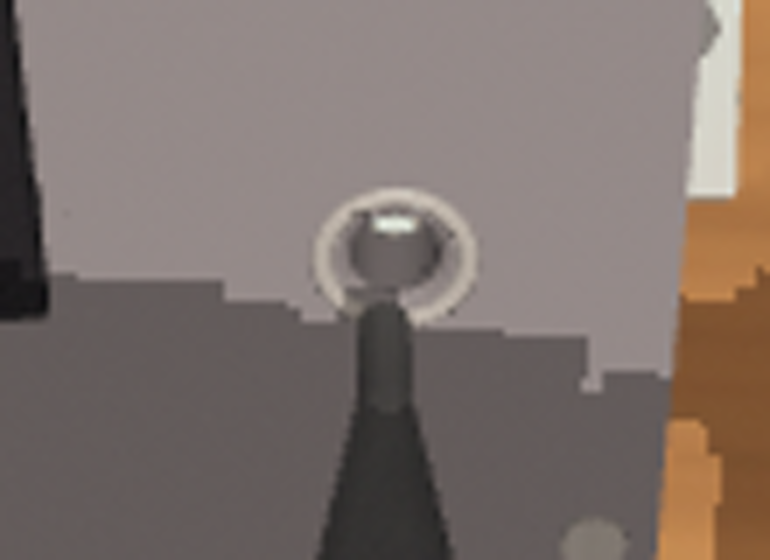

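The last picture shows the ring centre at about (321.1,193.2), 0.6 px from prediction. The tip is at about (319.6,202.1), so the punch is aligned and needs only a small shift to the right.

```bash
python3 - <<'E'
from tip import *
w=dict(np.load("ins.npz"));b=dict(np.load("wb1.npz"));S=robot.read_camera("side")
r=(321.1,193.2);print(atz(w,r,.0605),tri([(w,r),(b,(311.4,138.2))]),tri([(w,r),(S,(310.2,269))]))
# model check: box front face height 41 + slope: expected z of mouth
s=robot.read_state()
o,d=tiptool(w,(319.6,202.1),s);t=(.081-o[2])/d[2];print("tip tool at z.081",o+d*t)
E
python3 pre.py .002 .039 -.0002 .081 .5607 -.1004 .0605
```

```text
[ 0.5609 -0.1004  0.0605] (array([ 0.5606, -0.1003,  0.0592]), [np.float64(0.00010632270250393746), np.float64(0.00010632270250395867)]) (array([ 0.561 , -0.1006,  0.0593]), [np.float64(0.00035513304697553586), np.float64(0.00035513304697543227)])
tip tool at z.081 [0.0386 0.0003 0.081 ]
tip [ 0.5572 -0.0991  0.0722] delta tool [0.0026 0.0014 0.0099] tip height over mouth along/axial 0.012043675274683236 lat [0.0016 0.0016 0.0008]
[0.9986 0.0527 0.0023] [-1.3884 -0.4377 -1.3635] 29.99924613162875 0.01117259360190192
```

```bash
echo '[[[0, -0.002, 0.0012, 0, 0], [0, 0.0017, 0, 0.0036, 0], [0, 0.0017, 0, 0.0036, 0], [0, 0.0012, 0, 0.0027, 0], [0, 0.0008, 0, 0.0018, 0], [0, 0.0008, 0, 0.0018, 0], [0, 0, 0, 0, 0], [0, 0, 0, 0, 0]]]' > mv.in && python3 inch.py mv.in; python3 pre.py -.004 .0387 .0002 .081 .5608 -.1004 .0597
```

```text
t: 18.95
tool_pos: [0.5217, -0.102, 0.1382]
orientation: [3.14, 0.083, 0.001]
force: [1.3, -0.6, -2.3]
opening: 0.0111
gripper_force: 30.0
tip [ 0.5604 -0.1001  0.0572] delta tool [0.0021 0.0003 0.0011] tip height over mouth along/axial -0.0021306968922049536 lat [-0.0013  0.0002 -0.0006]
[0.9986 0.0528 0.0005] [ 1.3313 -0.6413 -2.3072] 30.00030940398574 0.011134219387707785
```

```bash
echo '[[[0, 0.0015, 0, 0.0004, 0], [0, 0.0004, 0, 0.0009, 0], [0, 0.0004, 0, 0.0009, 0], [0, 0, 0, 0, 0]]]' > mv.in && python3 inch.py mv.in; python3 pre.py -.004 .0387 .0002 .081 .5608 -.1004 .0597|head -1;echo '[[[0, 0.0004, 0, 0.0009, 0], [0, 0.0004, 0, 0.0009, 0], [0, 0.0004, 0, 0.0009, 0], [0, 0, 0, 0, 0]]]' > mv.in && python3 inch.py mv.in; python3 pre.py -.004 .0387 .0002 .081 .5608 -.1004 .0597|head -1
```

```text
t: 19.35
tool_pos: [0.5235, -0.1018, 0.1356]
orientation: [-3.14, -0.083, 0.001]
force: [0.1, 0.6, -1.2]
opening: 0.011
gripper_force: 30.0
tip [ 0.5621 -0.0999  0.0546] delta tool [ 0.0003  0.0004 -0.0015] tip height over mouth along/axial -0.005216366552630619 lat [-0.0009  0.0003 -0.0004]
t: 19.75
tool_pos: [0.5249, -0.1018, 0.1331]
orientation: [-3.14, -0.083, 0.0]
force: [0.1, 0.1, -1.1]
opening: 0.0113
gripper_force: 30.0
tip [ 0.5635 -0.0999  0.052 ] delta tool [-0.001   0.0003 -0.004 ] tip height over mouth along/axial -0.00809353731099028 lat [-0.0007  0.0003 -0.0003]
```

```bash
for i in 1; do echo '[[[0, 0.0004, 0, 0.0009, 0], [0, 0.0004, 0, 0.0009, 0], [0, 0, 0, 0, 0]]]' > mv.in && python3 inch.py mv.in; done; echo '[[[0, 0.0004, 0, 0.0009, 0], [0, 0, 0, 0, 0]]]' > mv.in && python3 inch.py mv.in;echo '[[[0, 0.0004, 0, 0.0009, 0], [0, 0, 0, 0, 0]]]' > mv.in && python3 inch.py mv.in
```

```text
t: 20.05
tool_pos: [0.5258, -0.1018, 0.1318]
orientation: [3.14, 0.083, 0.0]
force: [-2.6, -0.8, 3.4]
opening: 0.0114
gripper_force: 30.0
t: 20.25
tool_pos: [0.5262, -0.1018, 0.1308]
orientation: [3.14, 0.083, 0.0]
force: [-2.8, -0.6, 4.6]
opening: 0.0115
gripper_force: 30.0
t: 20.45
tool_pos: [0.5266, -0.1018, 0.13]
orientation: [3.14, 0.083, 0.0]
force: [-4.0, 0.3, 6.2]
opening: 0.0113
gripper_force: 30.0
```

```bash
echo '[[[0, 0.0004, 0, 0.0009, 0], [0, 0, 0, 0, 0]]]' > mv.in && python3 inch.py mv.in|sed -n '2p;4p'; echo '[[[0, 0.0004, 0, 0.0009, 0], [0, 0, 0, 0, 0]]]' > mv.in && python3 inch.py mv.in|sed -n '2p;4p'; echo '[[[0, 0.0002, 0, 0.0005, 0], [0, 0, 0, 0, 0]]]' > mv.in && python3 inch.py mv.in|sed -n '2p;4p'
```

```text
tool_pos: [0.527, -0.1018, 0.1292]
force: [-3.8, 0.9, 7.3]
tool_pos: [0.5274, -0.1018, 0.1284]
force: [-5.5, -0.8, 8.8]
tool_pos: [0.5276, -0.1018, 0.1283]
force: [-5.5, -0.4, 10.0]
```

```bash
echo '[[[0, 0.0002, 0, 0.0005, 0], [0, 0, 0, 0, 0]]]' > mv.in && python3 inch.py mv.in|sed -n '2p;4p'; echo '[[[0, 0.0002, 0, 0.0005, 0], [0, 0, 0, 0, 0]]]' > mv.in && python3 inch.py mv.in|sed -n '2p;4p'
```

```text
tool_pos: [0.5278, -0.1018, 0.1282]
force: [-8.1, 1.3, 13.3]
tool_pos: [0.528, -0.1019, 0.1281]
force: [-9.7, 1.2, 17.6]
```

It is on the hard stop at about 20 N. I'll ease slightly and hold for over a second.

```bash
echo '[[[0, -0.0001, 0, -0.0003, 0], [0, 0, 0, 0, 0], [0, 0, 0, 0, 0], [0, 0, 0, 0, 0], [0, 0, 0, 0, 0], [0, 0, 0, 0, 0], [0, 0, 0, 0, 0]]]' > mv.in && python3 inch.py mv.in|sed -n '1,4p'; echo '[[[0, 0, 0, 0, 0], [0, 0, 0, 0, 0], [0, 0, 0, 0, 0], [0, 0, 0, 0, 0], [0, 0, 0, 0, 0], [0, 0, 0, 0, 0], [0, 0, 0, 0, 0]]]' > mv.in && python3 inch.py mv.in|sed -n '1,4p'
```

```text
t: 22.15
tool_pos: [0.5279, -0.1019, 0.1282]
orientation: [3.14, 0.083, 0.0]
force: [-9.6, 0.4, 15.4]
t: 22.85
tool_pos: [0.5279, -0.1019, 0.1281]
orientation: [3.14, 0.083, 0.0]
force: [-8.6, 1.6, 15.4]
```

```bash
echo '[[[0, -0.0017, 0, -0.0036, 0], [0, -0.0017, 0, -0.0036, 0], [0, -0.0025, 0, -0.0054, 0], [0, -0.0025, 0, -0.0054, 0], [0, -0.002, 0, -0.02, 0], [0, 0.002, 0, -0.04, 0], [0, 0, 0, -0.044, 0], [0, -0.0173, 0.0409, 0, 0], [0, -0.0173, 0.0409, 0, 0], [0, -0.0173, 0.0409, 0, 0], [0, -0.0173, 0.0409, 0, 0], [0, -0.0173, 0.0409, 0, 0], [0, -0.0173, 0.0409, 0, 0], [0, -0.0173, 0.0409, 0, 0], [0, 0, 0, 0, 0], [0, 0, 0, 0, 0], [0, 0, 0, 0, 0]]]' > mv.in && python3 inch.py mv.in
cat > sil.py <<'E'
# tip silhouette in tool frame: dark narrow column rows in the two wrist pictures, compared at equal tool pose
from tip import *
w=robot.read_camera("wrist");np.savez("back.npz",**w);s=robot.read_state()
tip=s["tool_pos"]+Rn.from_rotvec(s["orientation"]).as_matrix()@[.0387,.0002,.081]
print(s["tool_pos"],"pred px",proj(w,tip),"tip",tip,todelta([.4143,-.3942,.16]))
for n in("t_wrist","ins","back"):
    g=cv2.cvtColor(dict(np.load(n+".npz"))["image"],cv2.COLOR_RGB2GRAY)
    print(n,[int(v) for v in g[190:216:2,320]],[int(v) for v in g[208,308:332:2]])
E
python3 sil.py
```

```text
t: 24.55
tool_pos: [0.4139, -0.3935, 0.2485]
orientation: [-3.14, -0.084, -0.0]
force: [0.7, 0.6, -0.8]
opening: 0.0113
gripper_force: 30.0
[ 0.4141 -0.3933  0.2486] pred px [[319.4383 201.3683]] tip [ 0.4528 -0.3914  0.1676] [0.0001 0.001  0.0886]
t_wrist [250, 227, 248, 249, 249, 124, 112, 111, 109, 106, 105, 86, 84] [125, 122, 121, 122, 81, 99, 106, 98, 120, 125, 121, 209]
ins [126, 102, 102, 101, 85, 80, 71, 68, 67, 66, 65, 65, 65] [94, 93, 93, 94, 54, 60, 66, 61, 91, 94, 93, 94]
back [128, 185, 202, 201, 203, 144, 110, 107, 106, 104, 103, 102, 84] [202, 203, 202, 203, 106, 97, 104, 97, 196, 199, 198, 196]
```

The tip silhouette is unchanged, so there was no slip, and it stands over the bore. I'll enter the bore, then straighten with a light grip.

```bash
echo '[[[0, 0, 0, 0.04, 0], [0, 0, 0, 0.04, 0], [0, 0, 0, 0.02, 0], [0, 0, 0, 0.005, 0], [0, 0, 0, 0.005, 0], [0, 0, 0, 0.004, 0], [0, 0, 0, 0.004, 0], [0, 0, 0, 0, 0], [0, 0, 0, 0, 0]]]' > mv.in && python3 inch.py mv.in
```

```text
t: 25.5
tool_pos: [0.4139, -0.3947, 0.1313]
orientation: [3.14, 0.083, 0.001]
force: [0.9, 0.4, -1.1]
opening: 0.0115
gripper_force: 30.0
```

```bash
echo '[[[0, 0, 0, 0, 0], [0, 0, 0, 0, 0], [0, 0.004, 0, 0, 0], [0, 0.004, 0, 0, 0], [0, 0.004, 0, 0, 0], [0, 0.004, 0, 0, 0], [0, 0.004, 0, 0, 0], [0, 0.004, 0, 0, 0], [0, 0.004, 0, 0, 0], [0, 0.004, 0, 0, 0], [0, 0.004, 0, 0, 0], [0, 0.004, 0, 0, 0], [0, 0.004, 0, 0, 0], [0, 0, 0, 0, 0], [0, 0, 0, 0, 0]]]' > mv.in && python3 inch.py mv.in 6
python3 - <<'E'
from tip import *
w=robot.read_camera("wrist");np.savez("str.npz",**w);s=robot.read_state()
R=Rn.from_rotvec(s["orientation"]).as_matrix()
print("bore px",proj(w,[.4528,-.3916,.06]))
for a in (-5,0,5,10):
    a=np.radians(a);f=lambda g:proj(w,s["tool_pos"]+R@np.array([g*np.sin(a),0,.003+g*np.cos(a)]))[0]
    print(np.degrees(a),f(.051),f(.087))
g=cv2.cvtColor(w["image"],cv2.COLOR_RGB2GRAY)
print([int(v) for v in g[200:320:4,320]])
E
```

```text
t: 27.0
tool_pos: [0.4578, -0.392, 0.1306]
orientation: [-3.14, -0.083, -0.0]
force: [0.9, -0.2, -1.0]
opening: 0.0117
gripper_force: 6.0
bore px [[318.4721 270.4206]]
-5.0 [319.5496 279.8398] [319.5371 264.1178]
0.0 [319.5527 272.9337] [319.5415 253.8603]
5.0 [319.556  266.1839] [319.5462 243.725 ]
10.0 [319.5594 259.6106] [319.5512 233.7166]
[61, 61, 59, 128, 133, 140, 136, 201, 201, 203, 206, 208, 212, 216, 212, 182, 68, 70, 69, 160, 149, 111, 111, 74, 70, 70, 71, 71, 71, 71]
```

The knurl start lies where a 0° tilt predicts, so the punch is upright. I'll centre it and lower.

```bash
echo '[[[0, -0.0015, 0, 0.003, 0], [0, -0.0015, 0, 0.003, 0], [0, -0.0015, 0, 0.003, 0], [0, 0, 0, 0.004, 0], [0, 0, 0, 0.004, 0], [0, 0, 0, 0.004, 0], [0, 0, 0, 0, 0]]]' > mv.in && python3 inch.py mv.in; echo '[[[0, 0, 0, 0.003, 0], [0, 0, 0, 0.003, 0], [0, 0, 0, 0, 0]]]' > mv.in && python3 inch.py mv.in
```

```text
t: 27.75
tool_pos: [0.4527, -0.3919, 0.1086]
orientation: [-3.139, -0.083, 0.002]
force: [-0.1, 0.0, -0.9]
opening: 0.0117
gripper_force: 6.0
t: 28.05
tool_pos: [0.4529, -0.3921, 0.1031]
orientation: [-3.14, -0.083, 0.001]
force: [0.3, -0.6, -1.3]
opening: 0.0119
gripper_force: 6.0
```

No contact. I'll go the last 2 mm, release, rise and check with the cameras.

```bash
echo '[[[0, 0, 0, 0.001, 0], [0, 0, 0, 0.001, 0], [0, 0, 0, 0, 0], [0.035, 0, 0, 0, 0], [0.035, 0, 0, 0, 0], [0.035, 0, 0, 0, 0], [0.035, 0, 0, -0.01, 0], [0.035, 0, 0, -0.03, 0], [0.035, 0, 0, -0.04, 0], [0.035, 0, 0, -0.04, 0], [0.035, 0, 0, -0.025, 0], [0.035, 0, 0, 0, 0], [0.035, 0, 0, 0, 0]]]' > mv.in && python3 inch.py mv.in
python3 - <<'E'
from tip import *
w=robot.read_camera("wrist");s=robot.read_state();w0=dict(np.load("wp1.npz"))
print(s["tool_pos"])
# head top: match template of punch head from the first view
T0=cv2.cvtColor(w0["image"],7);g=cv2.cvtColor(w["image"],7)
t=T0[236:256,314:333];r=cv2.matchTemplate(g[200:300,280:360],t,cv2.TM_CCOEFF_NORMED);_,v,_,l=cv2.minMaxLoc(r)
px=(280+l[0]+9.5,200+l[1]+13.5);print(v,px,"head at z.130:",atz(w,px,.13),"bore px",proj(w,[.4528,-.3916,.06]),proj(w,[.4528,-.3916,.13]))
a=robot.read_camera("top");b=cv2.imread("pics/top0.png")[:,:,::-1]
d=cv2.absdiff(a["image"],np.ascontiguousarray(b)).max(2)
for n,(x,y,W,H) in dict(cap=(305,168,55,52),chisel=(418,158,26,100),box=(295,225,62,65),gouge=(420,290,25,25)).items(): print(n,d[y:y+H,x:x+W].mean(),(d[y:y+H,x:x+W]>60).sum())
E
```

```text
t: 29.35
tool_pos: [0.4534, -0.3926, 0.2478]
orientation: [3.139, 0.083, 0.002]
force: [-0.4, 0.5, -1.0]
opening: 0.035
gripper_force: 0.0
[ 0.4528 -0.3921  0.2462]
0.9737556576728821 (318.5, 249.5) head at z.130: [ 0.4476 -0.3923  0.13  ] bore px [[318.1526 222.2275]] [[317.9679 243.146 ]]
cap 1.3314685314685315 0
chisel 1.2315384615384615 0
box 1.2275434243176178 0
gouge 58.3024 386
```

The punch is back in its bore where it stood, and the cap, chisel and box are unchanged. The gouge patch differs in the top view because the arm is over it. Handing in.

```bash
python3 -c "
from plant import robot
print(robot.close_job())"
```

```text
the job is handed in; nothing more can be done
None
```

I handed the job in at about 29 s, but no verdict came back: the handwheel reads within about 0.2° of the pointer, the reset button was pushed to its stop and held for over a second at about 20 N, and the punch is back in its bore; the one check I couldn't make was on the gouge, because the arm blocked the last overhead picture.

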